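# Pin the hinge of a glue-up form

## Task

The two wooden halves of the glue-up form stand closed with their steel hinge knuckles in line, one above the other. Take the slim hinge pin with the blue handle out of the pin stand and push it down through both knuckles until its collar sits on the upper knuckle, then let go. Leave the thick pin with the green handle in the stand.

Things in the scene. Friction and masses are not known exactly. Their poses are not given: they have to be found in the camera images.
- slim_pin_grip (a point): Centre of the upright round blue handle (26 mm wide, 48 tall) of the slim steel pin (0.15 kg); z up along the pin. Collar 40 mm wide, 5 thick, its underside 29 mm below this point; then a 14 mm shaft, tip (tapered to 6 mm) 89 mm below this point. Hangs loose by its collar in a 27 mm hole of a wooden stand 70 x 170 mm, 72 high (fixed): lift it 65 mm straight up to clear.
- thick_pin_grip (a point): Centre of the green handle of the other pin, same form and sizes but a 23 mm shaft, too thick for the hinge. It hangs in the other hole of the stand, 90 mm from the slim pin. The two may have swapped holes.
- hinge_mouth (a point): Centre of the rim of the upper steel knuckle, on the vertical hinge axis (z), 80 mm above the table. Flared mouth: 31 mm wide at the rim, narrowing over 16 mm to a 19 mm bore. It projects, 77 mm along this point's +y, from the middle of the form: two pale wooden blocks side by side, together 91 x 100 mm, 72 mm high, on a plywood base fixed to the table.
- lower_knuckle (a point): Point on the axis of the lower knuckle at its upper edge, 40 mm above the table, under the upper knuckle; bore 22 mm, 22 mm tall. It belongs to the loose half of the form, which rests between stops with about 1 mm of play.

How it is judged:
At the end, for the whole second after the job is handed in: The slim pin stands in both knuckles, within 10 degrees of the hinge axis, its handle within 10 mm of it (12 mm of the lower knuckle's axis), the handle centre under 37 mm above the upper rim (collar at most 8 mm off it), released and at rest; the thick pin still in the stand (z of slim_pin_grip in the frame of hinge_mouth below 0.037 m and horizontal distance between slim_pin_grip and hinge_mouth below 0.01 m and horizontal distance between slim_pin_grip and lower_knuckle below 0.012 m and angle between the z axis of slim_pin_grip and the z axis of hinge_mouth, either way round below 0.17 rad and linear speed of slim_pin below 0.02 m/s); the robot touches nothing.
It fails at once if the thick pin is taken out of its place in the stand (distance of thick_pin_grip from where it was at the start of the episode above 0.03 m).
It also fails if it takes over 32 s, if anything falls off the work surface, if the arm or the gripper's body presses on something with over 40 N, if the wrist force passes 120 N, or if a joint passes its speed limit or range.

## Robot

A 7-joint arm with a two-finger parallel gripper is mounted at the origin on a cart in front of the work surface, level with it; the furniture and walls round the work are solid. World frame = base frame: x ahead of the robot, y to its left, z up, the work surface at z = 0. Lengths are in m, angles in rad, forces in N, time in s.
With the tool pointing down it reaches from about 0.4 to 0.925 m from the base axis. Payload 5.6 kg.
Tool frame: the origin (TCP) lies on the centre line of the jaws, within the pads' length; the fingertips stand 8 mm ahead of it and the grasp point (between the pads) lies 11 mm behind it; z points along the fingers, y is the direction in which the jaws open and shut (so a half turn about z gives the same grasp; the last joint's range is limited). The gripper opens to 85 mm and grips with 20 to 120 N. Pads are 22 mm wide; open, the fingers measure 114 mm over their backs; the gripper's body (76 mm by 85 mm) begins 54 mm behind the grasp point. The pads swing forward as they close: fully open they stand 13 mm farther back than shut.
Start: joints at [1.175, 0.468, -0.012, 1.603, 0.006, 1.071, -0.056], TCP at [0.225, -0.61, 0.239] pointing down, gripper open.
Joint ranges: [-2.53, 2.53], [-0.31, 2.02], [-1.57, 1.55], [0.28, 2.44], [-1.29, 4.43], [0.15, 1.84], [-2.92, 2.92]. Speed limits (rad/s): [2.57, 2.57, 3.14, 3.14, 3.14, 3.14, 3.14].

## Interface

Orientations are given as a unit quaternion [x, y, z, w].
In Python, from plant import get_obs, get_image, camera_info, sign_off, masks_of, pinpoint gives the robot as it stands.
- The arm moves only by the tool drive_tool, never from a script. Its argument "increments" is a list that holds one entry, the list of rows, each a list of 7 numbers: the turn, a rotation vector about the tool's x, y, z in degrees, then the shift along the tool's x, y, z in m, then the opening, from 0 (shut) to 1 (fully open). In form: [[[wx, wy, wz, dx, dy, dz, grip], ...]]. A call has 1 to 8 rows; each row shifts and turns the pose as measured when the row begins, along the tool's axes as they then stand; what a row does not reach is not made up. A row lasts 1/12 s, in which the tool goes at most 41.7 mm and 7.16 degrees, less where a joint would pass 70% of its speed; a pose out of reach is approached as far as the arm can. A call is refused whole if a number of a shift passes 0.0417 or a number of a turn 7.16, either way. A call with a gripper value outside its range is refused whole. The fingers move at their own pace and stop on an object; "force" is the grip in N (left out, the last holds). Time passes only in rows, so rows that do not move let the fingers close. It gives the time, the measured TCP pose, the force and the opening at its end, in the units of the state.
- get_obs(): the state, without advancing time (a new reading comes with each control period).
- get_image(name): name is "scene" or "top" or "wrist"; returns (picture, depth): 420x560x3 uint8, blue, green, red; 420x560 float32, m along the optical axis (not along the pixel's ray), 0 where there is no reading.
- camera_info(name): a dict with "fx", "fy", "cx", "cy" (pixels), "R" (3x3) and "t" (3): a world point X has camera coordinates R X + t. Camera axes: x right, y down, z forward; pixel columns grow to the right and rows downward; lengths in m; the calibration is good to about 2 mm. A picture is of the moment at which its call begins: read the wrist's pose just before it. camera_info takes no time and is no camera call; for the wrist camera it gives the pose at the moment of the call.
- sign_off(): hands the job in, once; it reports no verdict.
Trained networks look in the newest picture that a camera, given by its name, has taken for a name from the list of things; names that differ only in an ending like _2 or _b are one class to them, and where a whole thing is asked for, a point or a joint stands for the part that bears it (a point fixed in the world has none). Each returns a list of dicts, best first, with "confidence" (0 to 1); they miss things now and then, are a little off and sometimes report something else, mostly with a low value. They report only what shows in the picture. A call takes as long as a camera call.
- masks_of(camera, target): "pixels" (420x560 bool, what is visible of it) and "extent" ([centre column, centre row, width, height] in pixels, round what is visible of it).
- pinpoint(camera, target): "xy" ([column, row] in pixels: a listed point, or the origin of a listed thing).
The state is a dict: "clock": time; "joints": joint angles; "joint_velocities": joint speeds; "tau": joint torques, N m; "position": TCP position; "ee_rot": TCP orientation; "ft_force": force on the tool from outside, world axes, zero at the start; "wrist_torque": the same for the moment, N m; "width": finger opening in m.
Only numpy, scipy, OpenCV 4.12 (cv2) and the standard library are available. Lean on these libraries where they do the work, as an engineer would, in place of code of your own. Each camera call takes 0.05 s, during which the arm holds its last target.

## Working session

There is one attempt and no reset: what is moved stays moved. The work goes in short steps, Python scripts to look and compute and a tool call to move; the robot and the scene stay as the last step left them, time stands still between calls to the robot, and variables do not carry over. Pictures are saved under pics/ and viewed, and the job is handed in when it is done.

Besides the shell and the picture viewer there is one more tool, called after ">>>" by a JSON object that holds its "api" and its "payload", one argument or row to a line. drive_tool: Moves the arm, as the interface text tells. Its arguments: {"type":"object","properties":{"increments":{"type":"array"},"force":{"type":"number"}},"required":["increments"]}

```bash
mkdir -p pics
cat > h.py <<'E'
import numpy as np, cv2
from plant import *
def ray(cam,px,z=None,d=None):
    c=camera_info(cam);R=np.array(c["R"]);t=np.array(c["t"])
    v=np.array([(px[0]-c["cx"])/c["fx"],(px[1]-c["cy"])/c["fy"],1.])
    o=-R.T@t; w=R.T@v
    if z is not None: d=(z-o[2])/w[2]
    return o+w*d
def proj(cam,X):
    c=camera_info(cam);p=np.array(c["R"])@X+np.array(c["t"])
    return [c["fx"]*p[0]/p[2]+c["cx"],c["fy"]*p[1]/p[2]+c["cy"]]
E
python3 - <<'E'
from h import *
o=get_obs();print(o["clock"],o["position"],o["ee_rot"],o["width"])
Z=dict(slim_pin_grip=0.106,thick_pin_grip=0.106,hinge_mouth=0.08,lower_knuckle=0.04)
for cam in ["top","scene"]:
    im,d=get_image(cam);cv2.imwrite(f"pics/{cam}0.png",im)
    for n in Z:
        for r in pinpoint(cam,n)[:2]:
            x,y=r["xy"];dd=d[int(round(y)),int(round(x))]
            print(cam,n,round(r["confidence"],2),np.round(r["xy"],1),"zplane",ray(cam,(x,y),z=Z[n]).round(4),"depth",ray(cam,(x,y),d=dd).round(4))
print(get_obs()["clock"])
E
```

```text
0.0 [ 0.22437855 -0.60945407  0.23831084] [ 9.84484838e-01  1.75467286e-01 -1.99040817e-04 -8.91738736e-04] 0.08558458613696412
top slim_pin_grip 0.7 [238.5 188.5] zplane [ 0.5437 -0.0806  0.106 ] depth [ 0.5413 -0.0826  0.1243]
top thick_pin_grip 0.79 [276.4 216.5] zplane [ 0.4976 -0.1427  0.106 ] depth [ 0.496  -0.1433  0.1259]
top hinge_mouth 0.7 [341.7 200.4] zplane [ 0.5262 -0.2509  0.08  ] depth [ 0.528  -0.2524  0.0633]
top lower_knuckle 0.77 [332.8 198.6] zplane [ 0.5337 -0.2389  0.04  ] depth [ 0.5366 -0.2407  0.0141]
scene slim_pin_grip 0.88 [229.6 224.9] zplane [ 0.5403 -0.0752  0.106 ] depth [ 0.5346 -0.0704  0.1145]
scene slim_pin_grip 0.68 [289.6 200.1] zplane [ 0.4965 -0.1932  0.106 ] depth [ 0.5259 -0.2306  0.0561]
scene thick_pin_grip 0.93 [278.  220.9] zplane [ 0.4795 -0.139   0.106 ] depth [ 0.4821 -0.142   0.1014]
scene hinge_mouth 0.6 [291.9 185.7] zplane [ 0.5339 -0.2471  0.08  ] depth [ 0.5386 -0.2531  0.0725]
scene lower_knuckle 0.94 [289.8 200.5] zplane [ 0.5343 -0.242   0.04  ] depth [ 0.5252 -0.2304  0.0555]
0.5
```

Run:
```python
import cv2
a=cv2.imread("pics/top0.png");b=cv2.imread("pics/scene0.png")
cv2.imwrite("pics/topc.png",cv2.resize(a[130:280,190:390],None,fx=4,fy=4,interpolation=cv2.INTER_CUBIC))
cv2.imwrite("pics/scenec.png",cv2.resize(b[130:280,190:390],None,fx=4,fy=4,interpolation=cv2.INTER_CUBIC))
```

```text
(no output)
```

View pics/topc.png

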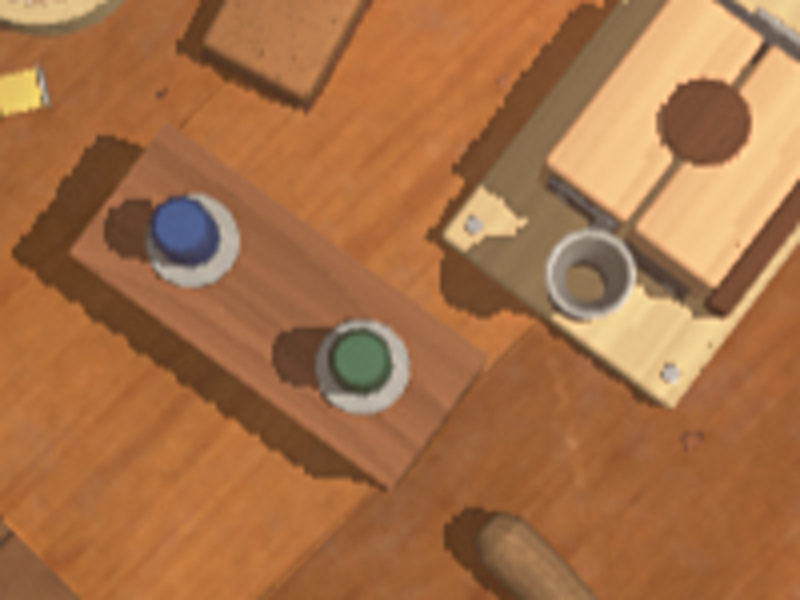

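View pics/scenec.png

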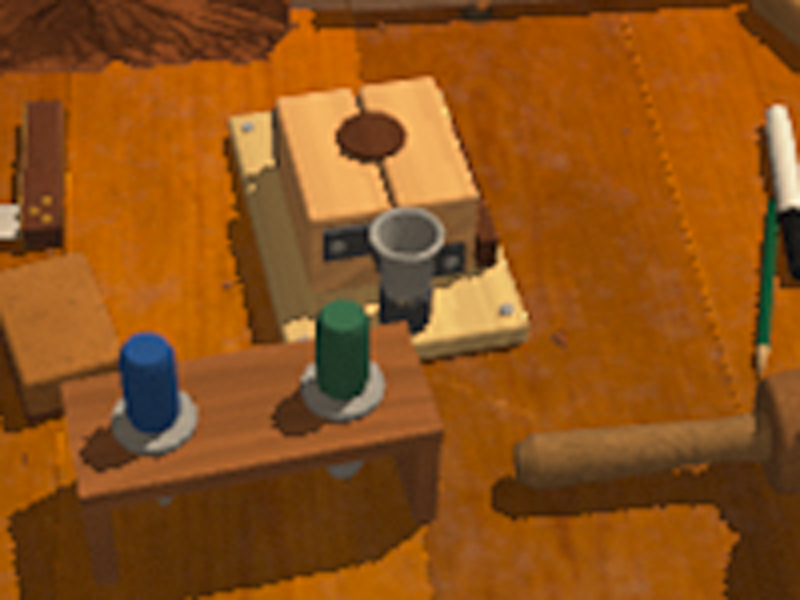

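View pics/scene0.png

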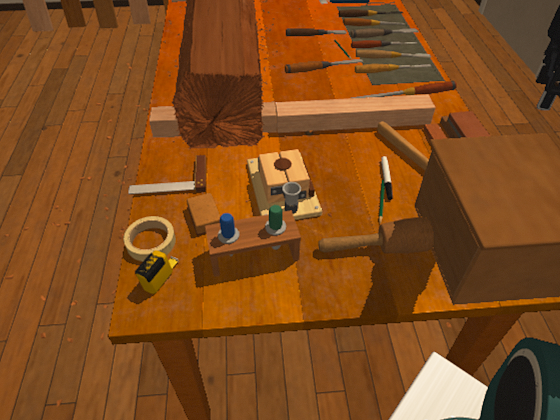

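Run:
```python
from h import *
f=lambda x,y:((x+.5)/4+190-.5,(y+.5)/4+130-.5)
for n,p,z in [("rim",(591,273),.08),("bcol",(193,240),.077),("btop",(184,226),.125),("gcol",(363,366),.077),("gtop",(360,358),.125)]:
    print(n,ray("top",f(*p),z=z).round(4))
for n,p,z in [("rim",(407,235),.08),("bcol",(153,421),.077),("btop",(146,347),.125),("gcol",(343,388),.077),("gtop",(343,314),.125)]:
    print("sc",n,ray("scene",f(*p),z=z).round(4))
for p in [(472,225),(671,373)]: print("screw",ray("top",f(*p),z=.01).round(4))
print("form disc",ray("top",f(705,122),z=.072))
im,d=get_image("top")
c=camera_info("top");print(np.array(c["R"]).round(3),c["t"],c["fx"])
H=np.zeros_like(d)
v,u=np.mgrid[0:420,0:560]
R=np.array(c["R"]);t=np.array(c["t"])
P=np.stack([(u-c["cx"])/c["fx"]*d,(v-c["cy"])/c["fy"]*d,d],-1)-t
W=P@R
ok=d>0
# coarse height map
for x in np.arange(0.1,1.0,.1):
    print(round(x,1),[ (round(float(W[m][:,2].max()),2) if (m:=(ok&(abs(W[...,0]-x)<.05)&(abs(W[...,1]-y)<.05))).any() else None) for y in np.arange(-.9,.5,.1)])
cv2.imwrite("pics/top1.png",im)
im,d=get_image("wrist");cv2.imwrite("pics/w1.png",im)
```

```text
rim [ 0.5305 -0.2438  0.08  ]
bcol [ 0.5456 -0.0765  0.077 ]
btop [ 0.5451 -0.078   0.125 ]
gcol [ 0.492  -0.1483  0.077 ]
gtop [ 0.4919 -0.1484  0.125 ]
sc rim [ 0.5298 -0.2404  0.08  ]
sc bcol [ 0.5448 -0.072   0.077 ]
sc btop [ 0.5465 -0.0749  0.125 ]
sc gcol [ 0.4904 -0.1441  0.077 ]
sc gtop [ 0.4923 -0.1467  0.125 ]
screw [ 0.5604 -0.1959  0.01  ]
screw [ 0.4931 -0.2845  0.01  ]
form disc [ 0.59542833 -0.29314096  0.072     ]
[[-0.001 -0.999 -0.035]
 [-0.996  0.004 -0.084]
 [ 0.084  0.035 -0.996]] [-0.13849367  0.51062438  0.9434134 ] 538.2243103680192
0.1 [None, None, None, None, None, None, 0.0, 0.0, 0.0, 0.0, 0.01, 0.0, -0.69, -0.69]
0.2 [None, None, None, 0.02, 0.19, 0.19, 0.19, 0.01, 0.0, -0.0, -0.0, -0.59, -0.69, -0.69]
0.3 [None, None, None, 0.03, 0.19, 0.19, 0.19, 0.01, 0.01, -0.69, -0.69, -0.69, -0.69, -0.69]
0.4 [None, None, None, 0.03, 0.03, 0.02, 0.05, 0.08, 0.08, 0.01, -0.69, -0.69, -0.69, -0.69]
0.5 [None, None, None, 0.04, 0.02, 0.01, 0.08, 0.13, 0.13, 0.08, 0.01, -0.69, -0.68, -0.69]
0.6 [None, None, 0.0, 0.06, 0.06, 0.08, 0.08, 0.08, 0.13, 0.08, 0.06, 0.0, -0.69, -0.69]
0.7 [None, None, 0.01, 0.06, 0.06, 0.23, 0.24, 0.03, 0.04, 0.03, 0.01, None, None, -0.69]
0.8 [None, None, 0.01, 0.01, 0.22, 0.24, 0.24, 0.25, 0.01, 0.01, None, None, -0.69, -0.69]
0.9 [None, None, 0.0, 0.01, 0.12, None, None, 0.01, 0.01, None, None, -0.69, -0.69, -0.69]
```

View pics/top1.png

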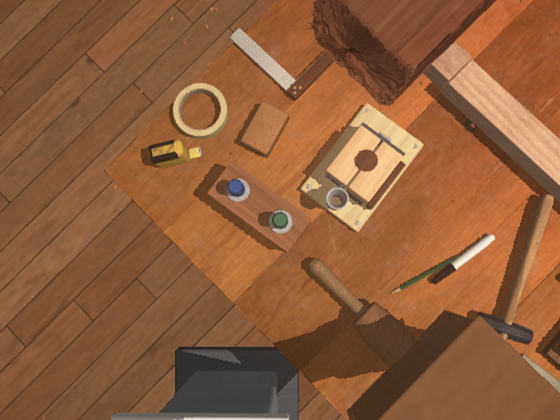

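View pics/w1.png

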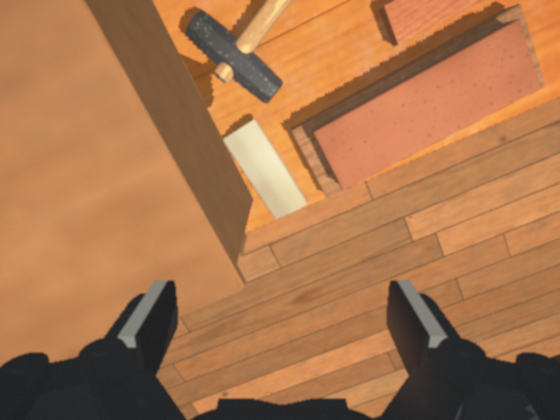

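>>> {"api": "drive_tool", "payload": {
  "increments": [
    [[0,0,0,0.028,-0.023,-0.006,1],[0,0,0,0.03,-0.024,-0.006,1],[0,0,0,0.03,-0.024,-0.006,1],[0,0,0,0.03,-0.024,0,1],[0,0,0,0.03,-0.024,0,1],[0,0,0,0.03,-0.024,0,1],[0,0,0,0.03,-0.024,0,1],[0,0,0,0.03,-0.024,0,1]]
  ]
}}

```text
clock: 1.27
position: [0.3813, -0.3484, 0.2565]
ee_rot: [0.986, 0.165, -0.002, 0.003]
ft_force: [-0.0, -0.1, 0.6]
width: 0.0854
```

>>> {"api": "drive_tool", "payload": {
  "increments": [
    [[0,0,0,0.03,-0.025,0,1],[0,0,0,0.03,-0.025,0,1],[0,0,0,0.03,-0.025,0,1],[0,0,0,0.03,-0.025,0,1],[0,0,0,0.03,-0.025,0,1],[0,0,0,0.03,-0.025,0,1],[0,0,0,0.03,-0.025,0,1],[0,0,0,0.03,-0.025,0,1]]
  ]
}}

```text
clock: 1.93
position: [0.549, -0.0675, 0.2577]
ee_rot: [0.986, 0.164, 0.001, 0.006]
ft_force: [0.5, -0.3, 0.1]
width: 0.0855
```

>>> {"api": "drive_tool", "payload": {
  "increments": [
    [[0,0,-6,0,0,0,0.8],[0,0,-6,0,0,0,0.8],[0,0,-6,0,0,0,0.8],[0,0,-6,0,0,0,0.8],[0,0,-6,0,0,0,0.8],[0,0,-5,0,0,0,0.8],[0,0,0,0,0,0,0.8]]
  ]
}}

```text
clock: 2.52
position: [0.5541, -0.0515, 0.2587]
ee_rot: [0.88, 0.476, 0.003, 0.004]
ft_force: [-0.8, -0.5, -0.2]
width: 0.0682
```

```bash
cat > look.py <<'E'
import sys
from h import *
from scipy.spatial.transform import Rotation as Ro
tag=sys.argv[1]
o=get_obs();print(o["clock"],np.round(o["position"],4),np.round(Ro.from_quat(o["ee_rot"]).as_matrix(),3).tolist(),o["width"])
Z=dict(slim_pin_grip=0.101,thick_pin_grip=0.101,hinge_mouth=0.08,lower_knuckle=0.04)
im,d=get_image("wrist");cv2.imwrite(f"pics/{tag}.png",im)
c=camera_info("wrist");print("cam",(-np.array(c["R"]).T@np.array(c["t"])).round(3),np.array(c["R"])[2].round(3))
for n in sys.argv[2:]:
    for r in pinpoint("wrist",n)[:1]:
        x,y=r["xy"]
        print(n,round(r["confidence"],2),np.round(r["xy"],1),ray("wrist",(x,y),z=Z[n]).round(4))
E
python3 look.py w2 slim_pin_grip hinge_mouth
```

```text
2.5167 [ 0.5541 -0.0515  0.2587] [[0.547, 0.837, 0.009], [0.837, -0.547, -0.005], [0.001, 0.011, -1.0]] 0.06821706677471102
cam [0.597 0.015 0.393] [-0.167 -0.269 -0.949]
slim_pin_grip 0.74 [362.3 348. ] [ 0.5323 -0.228   0.101 ]
```

View pics/w2.png

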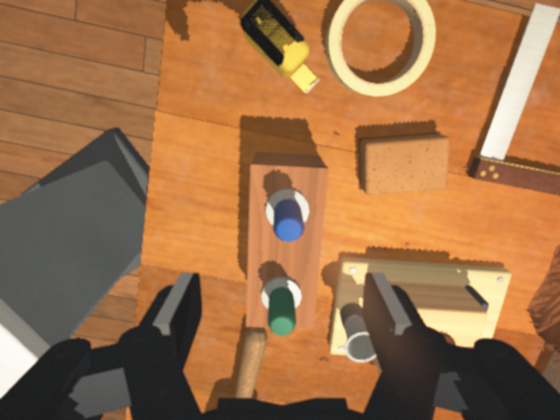

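```bash
python3 - <<'E'
import cv2
b=cv2.imread("pics/w2.png")
cv2.imwrite("pics/w2c.png",cv2.resize(b[180:370,230:420],None,fx=3.5,fy=3.0,interpolation=cv2.INTER_CUBIC))
E
python3 - <<'E'
import sys;sys.path.insert(0,'.')
from h import *
for n,p,z in [("bcol",(288,210),.077),("btop",(288.5,229),.125),("gcol",(282,295),.077),("rim",(361,347),.08)]:print(n,ray("wrist",p,z=z).round(4))
E
```

```text
bcol [ 0.5458 -0.0777  0.077 ]
btop [ 0.5453 -0.077   0.125 ]
gcol [ 0.4923 -0.1485  0.077 ]
rim [ 0.5271 -0.2437  0.08  ]
```

View pics/w2c.png

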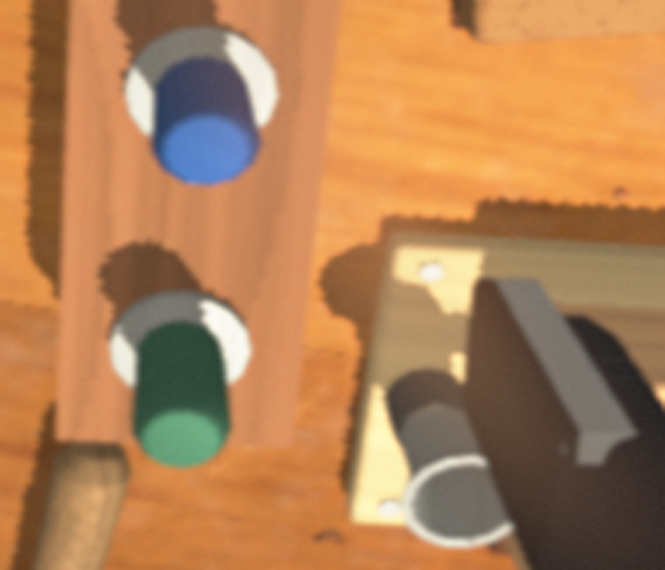

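>>> {"api": "drive_tool", "payload": {
  "increments": [
    [[0.6,0,0,-0.013,0.0035,0,0.8],[0,0,0,-0.013,0.0035,0,0.8],[0,0,0,0,0,0.02,0.8],[0,0,0,0,0,0.025,0.8],[0,0,0,0,0,0.02,0.8],[0,0,0,0,0,0,0.8]]
  ]
}}

```text
clock: 3.17
position: [0.5469, -0.0794, 0.1941]
ee_rot: [0.884, 0.467, 0.002, 0.002]
ft_force: [-1.2, -0.0, -0.2]
width: 0.0684
```

```bash
python3 look.py w3
python3 - <<'E'
from h import *
o=get_obs();print(o["position"]);print([proj("wrist",np.array([.5455,-.077,z])) for z in (.077,.125)])
E
```

```text
3.1667 [ 0.5469 -0.0794  0.1941] [[0.563, 0.826, 0.006], [0.826, -0.563, -0.002], [0.002, 0.006, -1.0]] 0.06839766786159268
cam [ 0.592 -0.014  0.331] [-0.172 -0.263 -0.949]
[ 0.5479009  -0.07940802  0.19590042]
[[np.float64(275.80539383213846), np.float64(202.84425662355022)], [np.float64(275.1099577197142), np.float64(226.50661964868428)]]
```

View pics/w3.png

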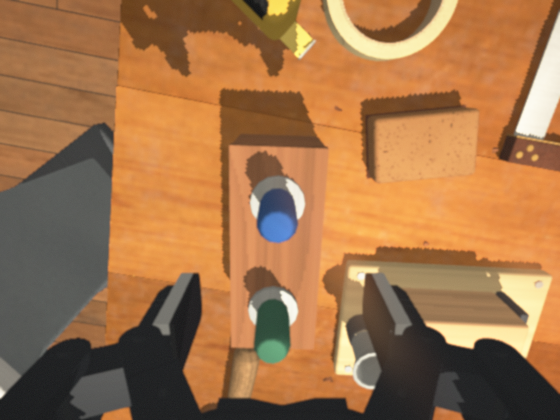

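>>> {"api": "drive_tool", "payload": {
  "increments": [
    [[0.3,0,0,0.001,-0.0015,0.02,0.8],[0,0,0,0,0,0.025,0.8],[0,0,0,0,0,0.025,0.8],[0,0,0,0,0,0.015,0.8],[0,0,0,0,0,0.01,0.8],[0,0,0,0,0,0,0.8]]
  ]
}}

```text
clock: 3.72
position: [0.5553, -0.0782, 0.1067]
ee_rot: [0.885, 0.465, 0.008, 0.005]
ft_force: [-0.8, -0.2, 0.2]
width: 0.0679
```

```bash
python3 look.py w4
```

```text
3.7167 [ 0.5553 -0.0782  0.1067] [[0.568, 0.823, 0.019], [0.823, -0.568, -0.002], [0.009, 0.017, -1.0]] 0.06790348187493206
cam [ 0.599 -0.013  0.243] [-0.162 -0.262 -0.951]
```

View pics/w4.png

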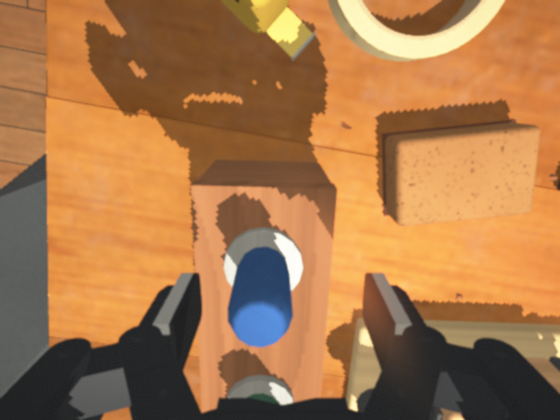

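>>> {"api": "drive_tool", "payload": {
  "increments": [
    [[1.0,-0.5,0,-0.0045,-0.0075,0,0.8],[0,0,0,0,0,0,0.8],[0,0,0,0,0,0.008,0.8],[0,0,0,0,0,0.004,0.8],[0,0,0,0,0,0,0.8]]
  ]
}}

```text
clock: 4.18
position: [0.5502, -0.078, 0.1004]
ee_rot: [0.886, 0.464, 0.004, 0.003]
ft_force: [0.0, -0.2, 0.4]
width: 0.0683
```

```bash
python3 look.py w5;python3 - <<'E'
from h import *
print([proj("wrist",np.array([.5463,-.0777,z])) for z in (.077,.125)])
E
```

```text
4.1833 [ 0.5502 -0.078   0.1004] [[0.569, 0.822, 0.009], [0.822, -0.569, -0.001], [0.004, 0.008, -1.0]] 0.0683376791114856
cam [ 0.595 -0.013  0.235] [-0.174 -0.261 -0.95 ]
[[np.float64(274.03938581464433), np.float64(267.0040368296193)], [np.float64(272.1967864765416), np.float64(329.3239419911349)]]
```

View pics/w5.png

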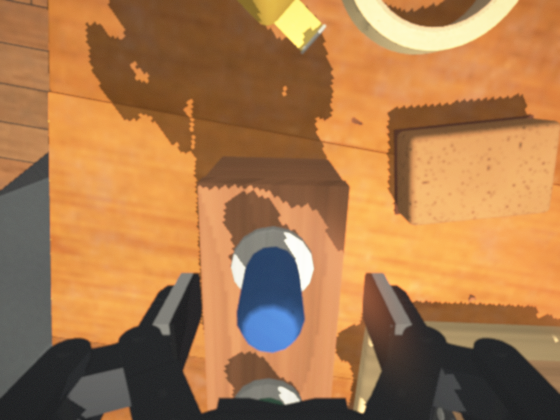

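>>> {"api": "drive_tool", "payload": {
  "increments": [
    [[0.6,-0.3,0,0.0005,-0.004,0.006,0.8],[0,0,0,0,0,0.004,0.8],[0,0,0,0,0,0,0.8]]
  ]
}}

```text
clock: 4.48
position: [0.5472, -0.0751, 0.0899]
ee_rot: [0.886, 0.464, -0.001, -0.001]
ft_force: [0.7, -0.3, 0.2]
width: 0.068
```

```bash
python3 look.py w6
```

```text
4.4833 [ 0.5472 -0.0751  0.0899] [[0.569, 0.822, -0.003], [0.822, -0.569, 0.0], [-0.002, -0.003, -1.0]] 0.0680311524399675
cam [ 0.593 -0.01   0.224] [-0.185 -0.259 -0.948]
```

View pics/w6.png

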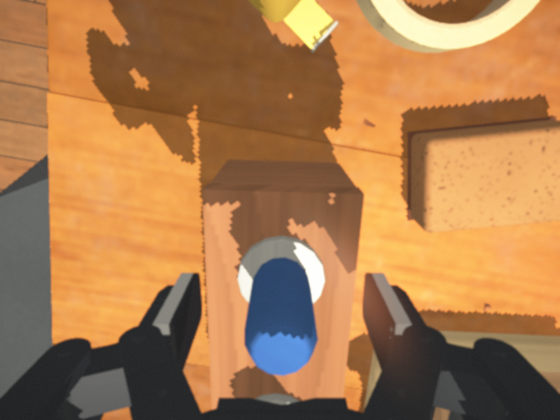

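>>> {"api": "drive_tool", "payload": {
  "increments": [
    [[0,0,0,0,0,0,0.0],[0,0,0,0,0,0,0.0],[0,0,0,0,0,0,0.0],[0,0,0,0,0,0,0.0],[0,0,0,0,0,0,0.0]]
  ],
  "force": 60
}}

```text
clock: 4.95
position: [0.5473, -0.0748, 0.0902]
ee_rot: [0.886, 0.464, -0.002, -0.001]
ft_force: [0.2, 0.1, -1.6]
width: 0.0245
```

```bash
python3 look.py w7
```

```text
4.95 [ 0.5473 -0.0748  0.0902] [[0.569, 0.822, -0.004], [0.822, -0.569, 0.001], [-0.002, -0.003, -1.0]] 0.024492890302905922
cam [ 0.594 -0.01   0.225] [-0.185 -0.259 -0.948]
```

View pics/w7.png

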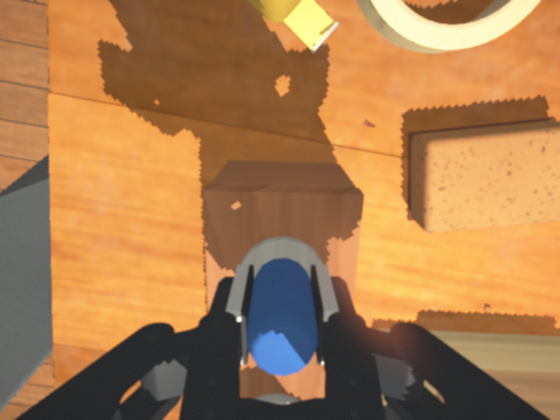

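>>> {"api": "drive_tool", "payload": {
  "increments": [
    [[0,0,0,0,0,-0.01,0.0],[0,0,0,0,0,-0.015,0.0],[0,0,0,0,0,-0.015,0.0],[0,0,0,0,0,0,0.0]]
  ]
}}

```text
clock: 5.33
position: [0.5464, -0.0746, 0.1318]
ee_rot: [0.886, 0.464, -0.003, -0.002]
ft_force: [0.2, 0.4, -1.5]
width: 0.0243
```

>>> {"api": "drive_tool", "payload": {
  "increments": [
    [[0,0,0,0,0,-0.02,0.0],[0,0,0,0,0,-0.025,0.0],[0,0,0,0,0,-0.02,0.0],[0,0,0,0,0,0,0.0]]
  ]
}}

```text
clock: 5.67
position: [0.5458, -0.0749, 0.1986]
ee_rot: [0.886, 0.464, -0.003, -0.003]
ft_force: [2.5, 0.6, -1.9]
width: 0.0246
```

```bash
python3 look.py w8;python3 - <<'E'
from h import *
im,d=get_image("scene");cv2.imwrite("pics/s8.png",cv2.resize(im[110:280,180:400],None,fx=3.5,fy=3.5))
E
```

```text
5.6667 [ 0.5458 -0.0749  0.1986] [[0.569, 0.822, -0.009], [0.823, -0.569, 0.002], [-0.004, -0.008, -1.0]] 0.024554573325400036
cam [ 0.592 -0.01   0.331] [-0.192 -0.258 -0.947]
```

View pics/w8.png

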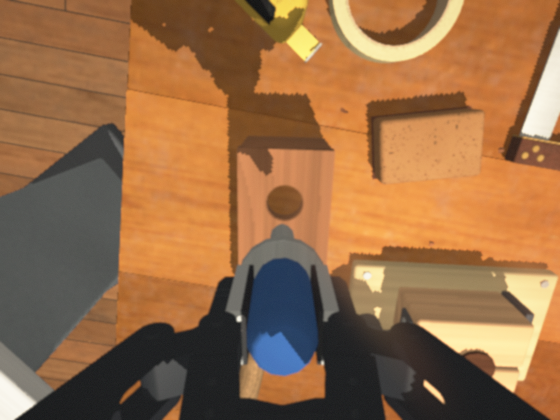

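View pics/s8.png

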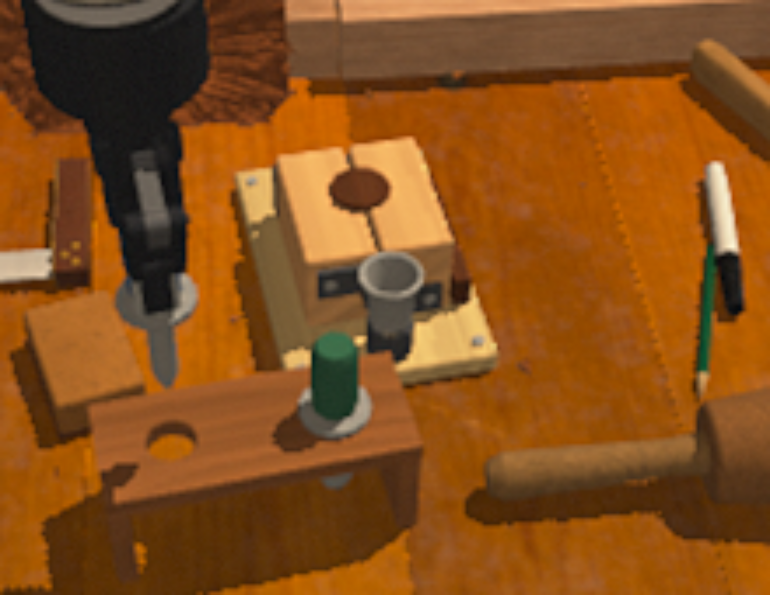

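>>> {"api": "drive_tool", "payload": {
  "increments": [
    [[-0.5,0.2,0,-0.012,0.007,0,0.0],[0,0,0,-0.025,0.014,0,0.0],[0,0,0,-0.027,0.015,0,0.0],[0,0,0,-0.027,0.015,0,0.0],[0,0,0,-0.026,0.015,0,0.0],[0,0,0,-0.018,0.01,0,0.0],[0,0,0,-0.008,0.004,0,0.0],[0,0,0,0,0,0,0.0]]
  ]
}}

```text
clock: 6.43
position: [0.5189, -0.2487, 0.1819]
ee_rot: [0.885, 0.465, -0.009, -0.007]
ft_force: [0.4, 0.2, -1.0]
width: 0.0247
```

```bash
python3 look.py w9;python3 - <<'E'
from h import *
im,d=get_image("scene");cv2.imwrite("pics/s9.png",cv2.resize(im[110:280,180:400],None,fx=3.5,fy=3.5))
E
```

```text
6.4333 [ 0.5189 -0.2487  0.1819] [[0.566, 0.824, -0.021], [0.824, -0.567, 0.004], [-0.009, -0.02, -1.0]] 0.02468274777315745
cam [ 0.567 -0.183  0.316] [-0.201 -0.256 -0.945]
```

View pics/w9.png

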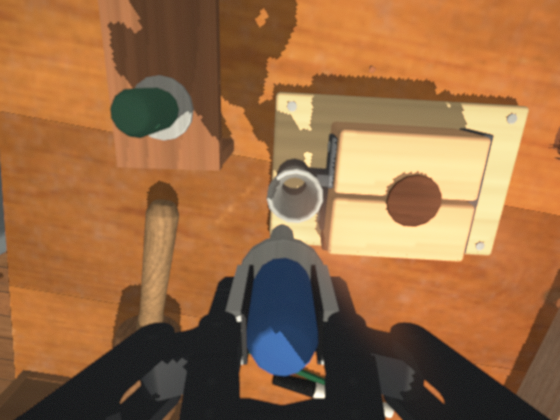

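View pics/s9.png

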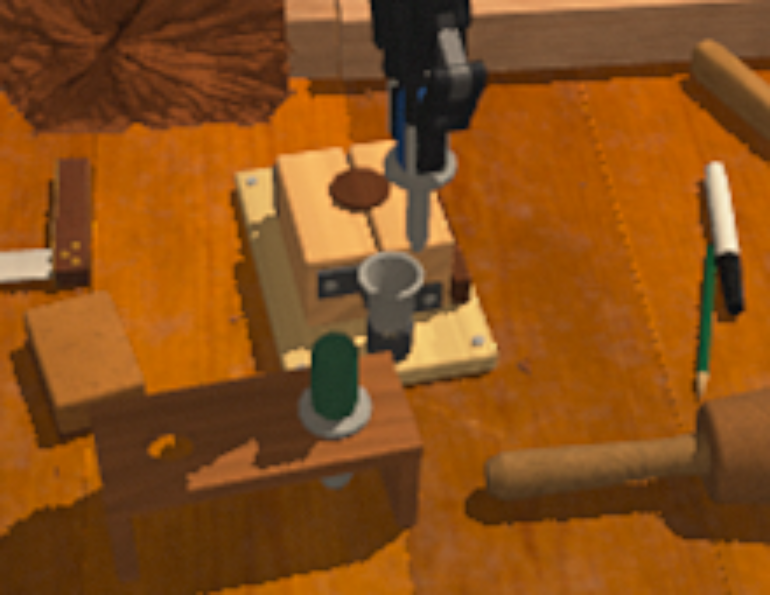

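Run:
```python
from h import *
im,d=get_image("wrist")
print(get_obs()["position"],ray("wrist",(295,194),z=.08))
c=im[150:250,250:350];cv2.imwrite("pics/w9c.png",cv2.resize(c,None,fx=6,fy=6,interpolation=cv2.INTER_CUBIC))
# refine by depth: points with z 0.077-0.083
ci=camera_info("wrist");R=np.array(ci["R"]);t=np.array(ci["t"])
v,u=np.mgrid[155:232,255:330];dd=d[155:232,255:330]
P=np.stack([(u-ci["cx"])/ci["fx"]*dd,(v-ci["cy"])/ci["fy"]*dd,dd],-1)-t
W=P@R;m=(dd>0)&(abs(W[...,2]-.08)<.003)
pts=W[m];print(len(pts),pts.mean(0),pts.min(0),pts.max(0))
(cx,cy),r=cv2.minEnclosingCircle(pts[:,:2].astype(np.float32));print(cx,cy,r)
```

```text
[ 0.52053008 -0.24420564  0.18282201] [ 0.53248878 -0.2390463   0.08      ]
1007 [ 0.53017703 -0.24365341  0.07981625] [ 0.51167234 -0.26207312  0.07701831] [ 0.54942704 -0.22424307  0.08219205]
0.530673086643219 -0.24314703047275543 0.019152754917740822
```

View pics/w9c.png

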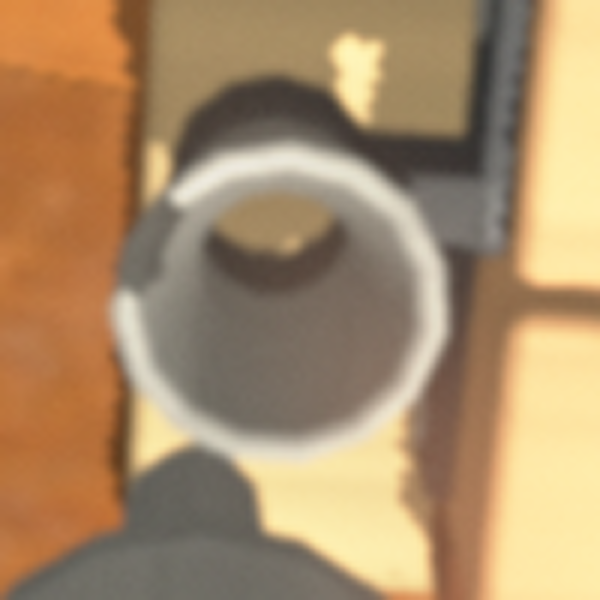

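>>> {"api": "drive_tool", "payload": {
  "increments": [
    [[-1.1,0.5,0,0.006,0.007,0,0.0],[0,0,0,0,0,0,0.0],[0,0,0,0,0,0,0.0]]
  ]
}}

```text
clock: 6.83
position: [0.5321, -0.2375, 0.1827]
ee_rot: [0.882, 0.471, 0.003, -0.001]
ft_force: [0.0, 0.2, -1.6]
width: 0.0247
```

```bash
cat > fit.py <<'E'
from h import *
import sys
from scipy.spatial.transform import Rotation as Ro
o=get_obs();print(o["clock"],np.round(o["position"],4))
im,d=get_image("wrist");cv2.imwrite("pics/%s.png"%sys.argv[1],im)
ci=camera_info("wrist");R=np.array(ci["R"]);t=np.array(ci["t"])
u0,v0=map(int,proj("wrist",np.array([.531,-.2425,.08])))
print(u0,v0)
s=np.s_[max(0,v0-45):v0+45,u0-45:u0+45]
v,u=np.mgrid[s];dd=d[s]
P=np.stack([(u-ci["cx"])/ci["fx"]*dd,(v-ci["cy"])/ci["fy"]*dd,dd],-1)-t
W=P@R;m=(dd>0)&(abs(W[...,2]-.08)<.003)&(np.hypot(W[...,0]-.531,W[...,1]+.2425)<.024)
pts=W[m]
if len(pts): print(len(pts),pts.mean(0),cv2.minEnclosingCircle(pts[:,:2].astype(np.float32)))
o=get_obs();print(o["clock"],np.round(o["position"],4),np.round(Ro.from_quat(o["ee_rot"]).as_matrix()[:,2],4),o["ft_force"])
im,d=get_image("scene");cv2.imwrite("pics/s_%s.png"%sys.argv[1],cv2.resize(im[110:230,230:350],None,fx=5,fy=5,interpolation=cv2.INTER_CUBIC))
E
python3 fit.py w10
```

```text
6.8333 [ 0.5321 -0.2375  0.1827]
284 218
698 [ 0.53221478 -0.24102462  0.07947973] ((0.530037522315979, -0.24392957985401154), 0.019073909148573875)
6.8833 [ 0.5324 -0.2371  0.1829] [ 0.0046  0.0038 -1.    ] [ 1.00437234  0.1710711  -0.29052567]
```

View pics/w10.png

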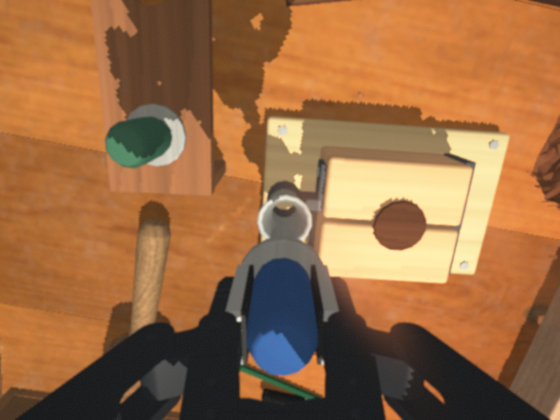

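View pics/s_w10.png

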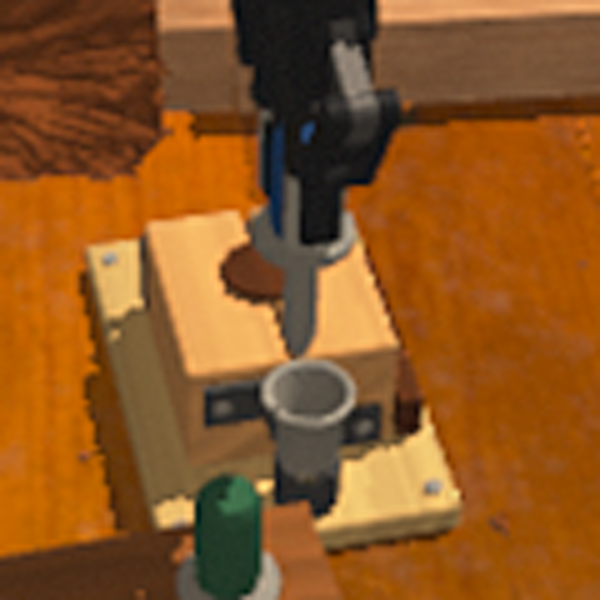

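Run:
```python
from h import *
f=lambda x,y:((x+.5)/5+230-.5,(y+.5)/5+110-.5)
print("tip obs",f(300,354),"pred",proj("scene",np.array([.5324,-.2371,.105])))
print("rim",f(309,392),"pred",proj("scene",np.array([.5305,-.2435,.080])))
print(ray("scene",f(309,392),z=.08),ray("scene",f(300,354),z=.105))
o=get_obs();print(o["position"],o["ee_rot"])
```

```text
tip obs (289.6, 180.4) pred [np.float64(289.5751237400501), np.float64(179.75212937473717)]
rim (291.4, 188.0) pred [np.float64(292.0801977706815), np.float64(187.39625715188674)]
[ 0.5304615  -0.24126189  0.08      ] [ 0.53119199 -0.23569803  0.105     ]
[ 0.53210601 -0.23764941  0.18288639] [ 8.81923034e-01  4.71385394e-01  2.69652280e-03 -5.49426265e-04]
```

>>> {"api": "drive_tool", "payload": {
  "increments": [
    [[0,-0.3,0,-0.005,0.002,0,0.0],[0,0,0,0,0,0,0.0],[0,0,0,0,0,0.008,0.0],[0,0,0,0,0,0.008,0.0],[0,0,0,0,0,0,0.0]]
  ]
}}

```text
clock: 7.35
position: [0.5314, -0.243, 0.1662]
ee_rot: [0.882, 0.472, 0.0, 0.002]
ft_force: [-0.2, 0.4, -1.5]
width: 0.0249
```

```bash
python3 fit.py w11
```

```text
7.35 [ 0.5314 -0.243   0.1662]
280 217
814 [ 0.53188944 -0.24111358  0.07975546] ((0.5299783945083618, -0.24443760514259338), 0.019096946343779564)
7.4 [ 0.5315 -0.2431  0.1666] [ 0.0025 -0.0026 -1.    ] [-0.57867169 -0.05933103 -0.96686466]
```

View pics/s_w11.png

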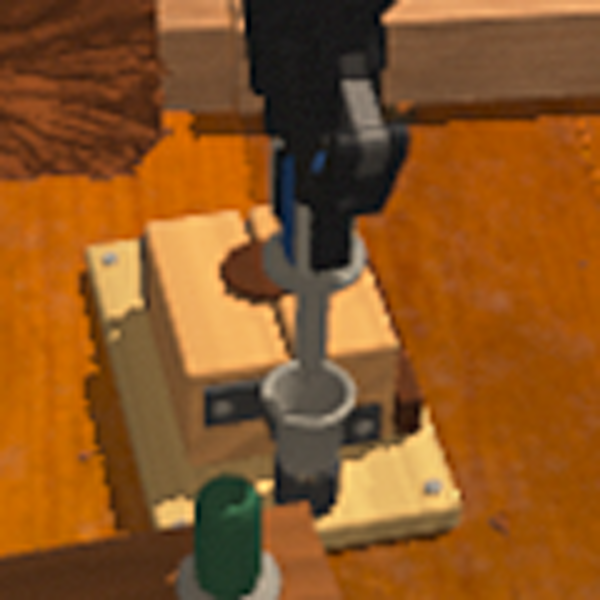

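View pics/w11.png

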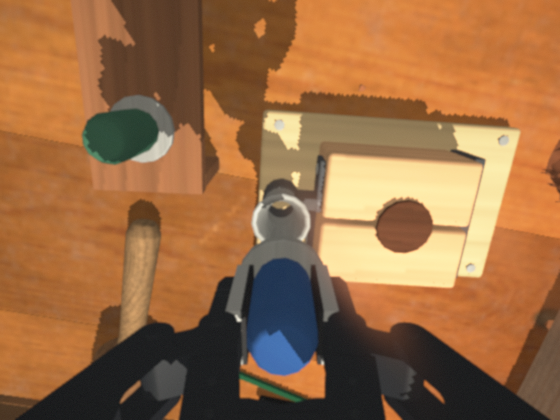

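>>> {"api": "drive_tool", "payload": {
  "increments": [
    [[0,0,0,-0.0005,0,0.01,0.0],[0,0,0,0,0,0.01,0.0],[0,0,0,0,0,0.005,0.0],[0,0,0,0,0,0,0.0]]
  ]
}}

```text
clock: 7.78
position: [0.5318, -0.2439, 0.1397]
ee_rot: [0.882, 0.472, 0.001, 0.002]
ft_force: [-0.5, 0.4, -1.5]
width: 0.0245
```

```bash
python3 fit.py w12
```

```text
7.7833 [ 0.5318 -0.2439  0.1397]
278 232
840 [ 0.53369556 -0.23781328  0.07977948] ((0.5300031304359436, -0.24436138570308685), 0.019105834886431694)
7.8333 [ 0.5318 -0.2439  0.1401] [ 0.0039 -0.003  -1.    ] [ 0.13994542  0.07790629 -0.80444031]
```

View pics/s_w12.png

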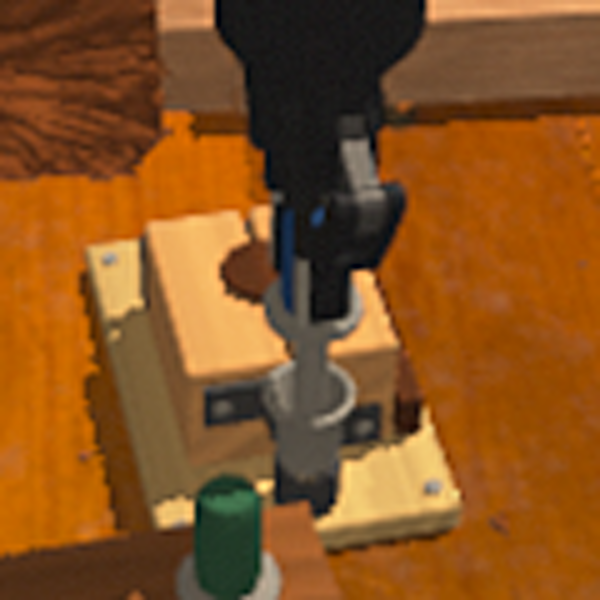

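View pics/w12.png

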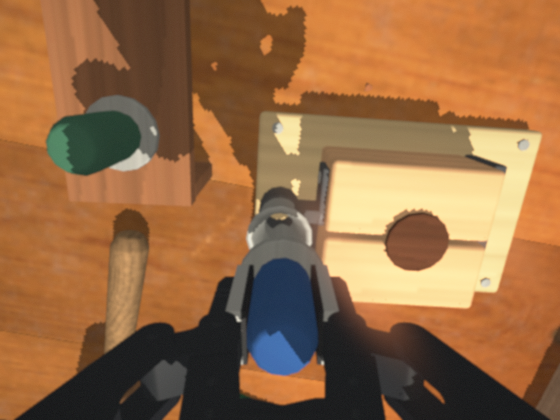

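>>> {"api": "drive_tool", "payload": {
  "increments": [
    [[0.1,-0.2,0,0,0,0.008,0.0],[0,0,0,0,0,0.008,0.0],[0,0,0,0,0,0.006,0.0],[0,0,0,0,0,0,0.0]]
  ]
}}

```text
clock: 8.22
position: [0.5323, -0.2436, 0.1173]
ee_rot: [0.882, 0.472, -0.001, 0.003]
ft_force: [-0.5, -0.1, -1.0]
width: 0.0245
```

```bash
python3 fit.py w13
```

```text
8.2167 [ 0.5323 -0.2436  0.1173]
277 249
657 [ 0.53503182 -0.2338837   0.08004185] ((0.530733048915863, -0.24284526705741882), 0.01875411719083786)
8.2667 [ 0.5326 -0.2437  0.1178] [ 0.0016 -0.0056 -1.    ] [-0.61044237  1.50649748 -0.30995557]
```

>>> {"api": "drive_tool", "payload": {
  "increments": [
    [[0.2,0.1,0,0,-0.001,0.004,0.0],[0,0,0,0,0,0.006,0.0],[0,0,0,0,0,0.004,0.0],[0,0,0,0,0,0,0.0]]
  ]
}}

```text
clock: 8.65
position: [0.5328, -0.2438, 0.1039]
ee_rot: [0.882, 0.472, 0.0, 0.002]
ft_force: [-0.1, -0.1, -1.7]
width: 0.0248
```

```bash
python3 fit.py w14
```

```text
8.65 [ 0.5328 -0.2438  0.1039]
276 262
415 [ 0.53324437 -0.22997653  0.08003479] ((0.5323249101638794, -0.23777490854263306), 0.017343975603580475)
8.7 [ 0.533  -0.2438  0.1042] [ 0.0026 -0.0033 -1.    ] [ 0.85852177 -0.45132197 -1.70595851]
```

View pics/s_w14.png

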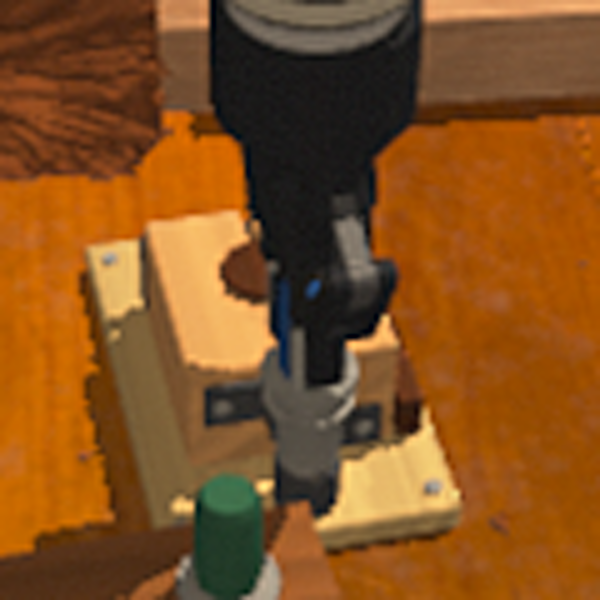

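View pics/w14.png

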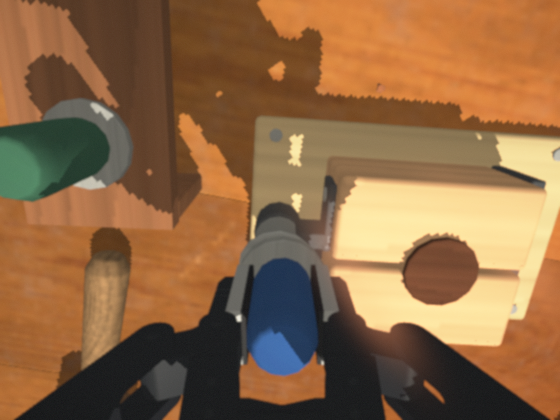

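>>> {"api": "drive_tool", "payload": {
  "increments": [
    [[0.1,0,0,0,-0.001,0.003,0.0],[0,0,0,0,0,0.003,0.0],[0,0,0,0,0,0,0.0]]
  ]
}}

```text
clock: 9.0
position: [0.5328, -0.2436, 0.0986]
ee_rot: [0.882, 0.472, 0.001, 0.002]
ft_force: [0.9, -0.0, -0.9]
width: 0.0251
```

>>> {"api": "drive_tool", "payload": {
  "increments": [
    [[0,0,0,0,0,0.002,0.0],[0,0,0,0,0,0.001,0.0],[0,0,0,0,0,0,0.0]]
  ]
}}

```text
clock: 9.25
position: [0.5333, -0.2437, 0.0985]
ee_rot: [0.882, 0.472, 0.0, 0.003]
ft_force: [-0.6, 0.4, -1.4]
width: 0.0244
```

```bash
python3 fit.py w15
```

```text
9.25 [ 0.5333 -0.2437  0.0985]
275 268
283 [ 0.5339092  -0.22967753  0.08060709] ((0.5345644950866699, -0.23916450142860413), 0.018842682242393494)
9.3 [ 0.5333 -0.2437  0.0984] [ 0.0029 -0.0043 -1.    ] [-0.67114237  0.3618056   0.04810967]
```

View pics/s_w15.png

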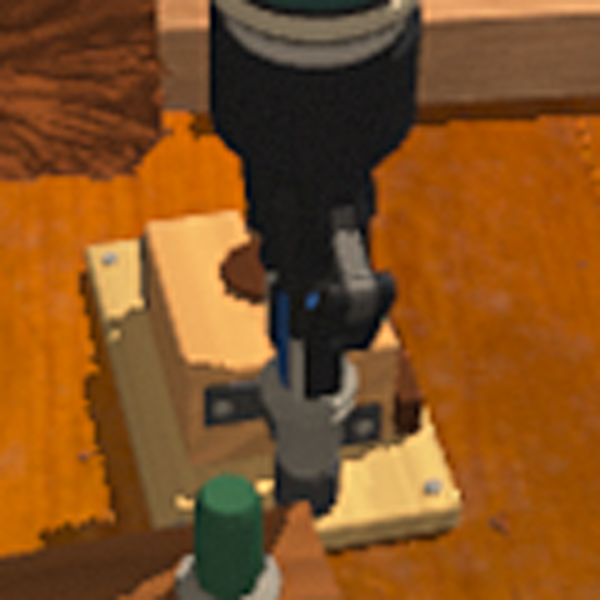

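>>> {"api": "drive_tool", "payload": {
  "increments": [
    [[0.2,-0.1,0,0,-0.001,0.003,0.0],[0,0,0,0,0,0.002,0.0],[0,0,0,0,0,0.001,0.0]]
  ]
}}

```text
clock: 9.6
position: [0.5334, -0.2437, 0.0981]
ee_rot: [0.882, 0.471, -0.002, 0.003]
ft_force: [-1.4, 1.5, -0.0]
width: 0.0249
```

>>> {"api": "drive_tool", "payload": {
  "increments": [
    [[0,0,0,0,0,0,0.3],[0,0,0,0,0,0,0.5],[0,0,0,0,0,0,0.7],[0,0,0,0,0,0,0.8],[0,0,0,0,0,0,0.8]]
  ]
}}

```text
clock: 10.02
position: [0.5343, -0.244, 0.0979]
ee_rot: [0.882, 0.472, -0.001, 0.004]
ft_force: [-0.5, 0.4, -0.1]
width: 0.0683
```

```bash
python3 fit.py w16
```

```text
10.0167 [ 0.5343 -0.244   0.0979]
273 269
336 [ 0.53152896 -0.23071674  0.08051078] ((0.5311203002929688, -0.2446611523628235), 0.02044074237346649)
10.0667 [ 0.5343 -0.2441  0.0979] [ 0.0018 -0.0073 -1.    ] [ 0.25156835 -0.07692324 -0.18815736]
```

View pics/w16.png

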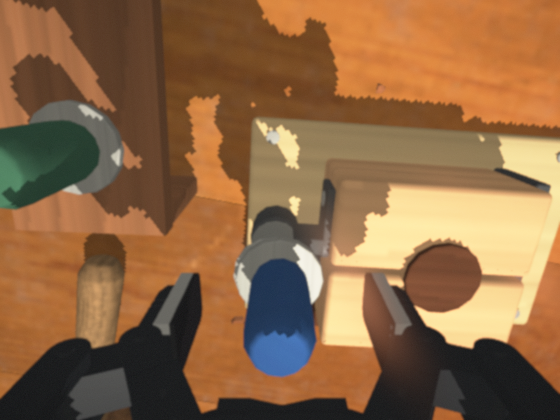

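View pics/s_w16.png

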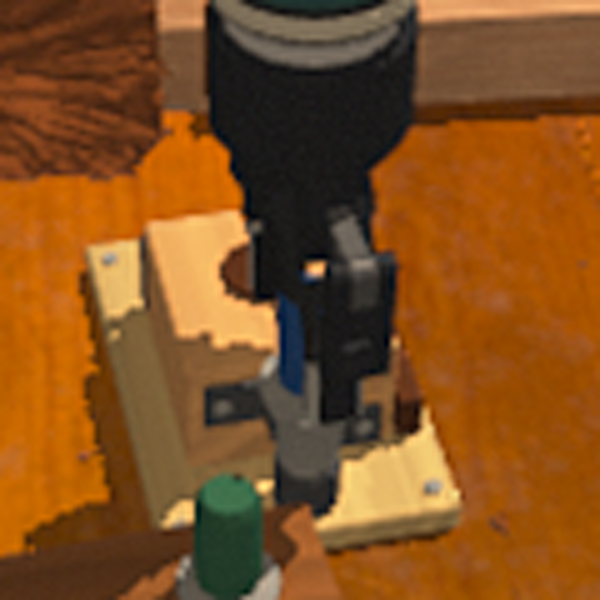

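Released; the jaws are clear on both sides of the handle. Back off straight up and check.

>>> {"api": "drive_tool", "payload": {
  "increments": [
    [[0,0,0,0,0,-0.015,0.8],[0,0,0,0,0,-0.025,0.8],[0,0,0,0,0,-0.03,0.8],[0,0,0,0,0,-0.03,0.8],[0,0,0,0,0,-0.02,0.8],[0,0,0,0,0,0,0.8]]
  ]
}}

```text
clock: 10.62
position: [0.5328, -0.2425, 0.2197]
ee_rot: [0.882, 0.472, -0.003, 0.001]
ft_force: [0.0, -0.4, -0.4]
width: 0.0684
```

```bash
python3 look.py w17 slim_pin_grip; python3 fit.py w18
python3 - <<'E'
from h import *
im,d=get_image("wrist")
ci=camera_info("wrist");R=np.array(ci["R"]);t=np.array(ci["t"])
hsv=cv2.cvtColor(im,cv2.COLOR_BGR2HSV)
m=(hsv[...,0]>100)&(hsv[...,0]<130)&(hsv[...,1]>120)&(d>0)
v,u=np.nonzero(m);dd=d[m]
P=np.stack([(u-ci["cx"])/ci["fx"]*dd,(v-ci["cy"])/ci["fy"]*dd,dd],-1)-t
W=P@R;k=np.hypot(W[:,0]-.531,W[:,1]+.243)<.05;W=W[k]
print(len(W),np.percentile(W[:,2],[1,50,90,99]))
T=W[W[:,2]>np.percentile(W[:,2],99)-.003];print("top",T.mean(0),cv2.minEnclosingCircle(T[:,:2].astype(np.float32)))
E
```

```text
10.6167 [ 0.5328 -0.2425  0.2197] [[0.555, 0.832, -0.004], [0.832, -0.555, -0.004], [-0.006, -0.002, -1.0]] 0.06835761739638208
cam [ 0.578 -0.176  0.352] [-0.183 -0.266 -0.947]
slim_pin_grip 0.58 [285.9 208.6] [ 0.5308 -0.2463  0.101 ]
10.7167 [ 0.531  -0.2421  0.2162]
284 195
298 [ 0.53190085 -0.23704229  0.08148768] ((0.5295496582984924, -0.24537652730941772), 0.020718185231089592)
10.7667 [ 0.5301 -0.2418  0.2148] [-1.160e-02 -6.000e-04 -9.999e-01] [ 0.23210398  0.48424113 -0.66986628]
462 [0.12971995 0.1324372  0.13332901 0.13389314]
top [ 0.52858414 -0.244897    0.1324908 ] ((0.530667245388031, -0.24533776938915253), 0.00957507360726595)
```

View pics/w17.png

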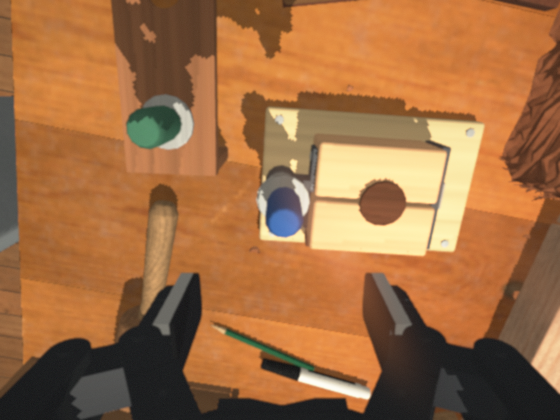

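View pics/s_w18.png

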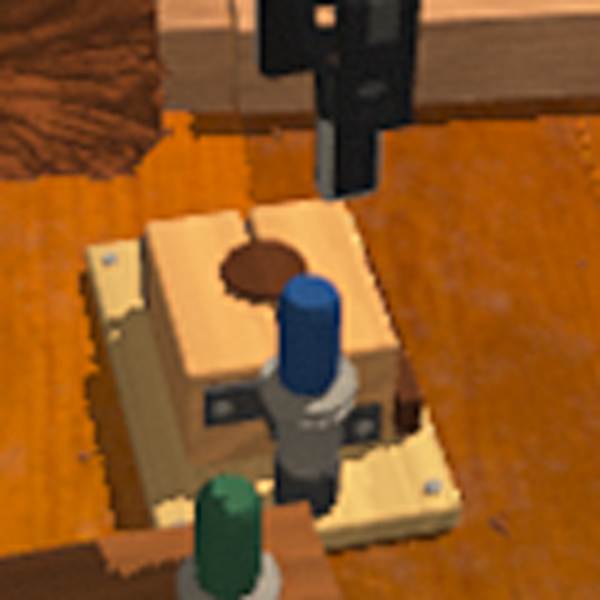

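```bash
python3 -c "
from plant import *
print(sign_off())"
```

```text
the job is handed in; nothing more can be done
None
```

The slim blue pin is through both knuckles with its collar on the upper rim. I released it and handed the job in at about 10.8 s of the 32 s allowed.

**Last checks:**
- **Height:** the handle top measures about 0.133 m, and 0.133 m is what it should be with the collar seated on the rim.
- **Alignment:** the handle top lies about 2 mm from the measured hinge axis, and the pin looks upright in the last wrist and scene pictures.
- **Forces:** wrist forces in the readings taken stayed within about 3 N throughout, including during the insertion.
- **Gripper:** it is open and about 12 cm above its release height, touching nothing.
- **Thick pin:** the green pin is still in its hole in the stand.

**What disagreed or was not checked:**
- The cameras differed by 2–3 mm on the hinge position, so I aimed at a value between them.
- An early network reading from the wrist camera put the slim pin at the hinge, which I ignored.
- The lower knuckle was hidden at the end. That the pin is inside it follows from the seated depth, which puts the tip about 20 mm below that knuckle's upper edge.

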